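Set out the transfer row on the bench tray

ROBOT

A 7-joint arm with a two-finger parallel gripper is mounted at the origin on the work surface. World frame = base frame: x ahead of the robot, y to its left, z up, the work surface at z = 0. Lengths are in mm, angles in rad, forces in N, time in s.
With the tool pointing down it reaches from about 425 to 825 mm from the base axis. Payload 3.6 kg.
Tool frame: the origin (TCP) lies at the very end of the fingers, on their centre line; the grasp point (between the pads) lies 19 mm behind it; y points along the fingers, z is the direction in which the jaws open and shut, and the axes are right-handed (so a half turn about y gives the same grasp; the last joint's range is limited). The gripper opens to 85 mm and grips with 20 to 120 N. Pads are 22 mm wide; open, the fingers measure 114 mm over their backs; the gripper's body (76 mm by 85 mm) begins 54 mm behind the grasp point. The pads swing forward as they close: fully open they stand 13 mm farther back than shut.
Start: joints at [1.319, 0.615, -0.013, 1.423, 0.008, 1.103, -0.04], TCP at [145.54, -633.467, 231.297] pointing down, gripper open.
Joint ranges: [-3.12, 3.12], [-0.3, 2.06], [-1.34, 1.32], [0.26, 2.42], [-1.36, 4.5], [0.01, 1.98], [-2.84, 2.84]. Speed limits (rad/s): [2.79, 2.79, 3.14, 3.14, 3.14, 3.14, 3.14].

INTERFACE

Orientations are given as a unit quaternion [x, y, z, w].
In Python, from bench import * gives the robot as it stands. The module is installed in compiled form; this text tells all that it offers.
- The arm moves only by the tool carry_out, never from a script. Its argument "motion" is a list that holds one entry, the list of rows, each a list of 4 numbers: the shift along the tool's x, y, z in mm, then the turn about the tool's y in degrees. In form: [[[dx, dy, dz, twist], ...]]. A call has exactly 8 rows; each row is the pose to reach, as a shift and turn from the pose measured when the call began, along the tool's axes at that moment; what a row does not reach only later rows make up. A row lasts 1/10 s, in which the tool goes at most 50 mm and 8.59 degrees, less where a joint would pass 70% of its speed; a pose out of reach is approached as far as the arm can. A call with a gripper value outside its range is refused whole. "hand" is the opening, from 0 (shut) to 1 (fully open), set as the call begins (left out, the last holds). The fingers move at their own pace and stop on an object; "force" is the grip in N (left out, the last holds). Time passes only in rows, so rows that repeat a pose let the fingers close, or fill a call up. It gives the time, the measured TCP pose, the force and the opening at its end, in the units of the state.
- sense(): the state, without advancing time (a new reading comes with each control period).
- snapshot(name): name is "side" or "top"; returns a dict with "frame" (400x640x3 uint8, red, green, blue), "fx", "fy", "cx", "cy" (pixels), "distortion" ([k1, k2, p1, p2, k3] as OpenCV has them; the pictures are not rectified), "xyz" and "attitude" of the camera in the world. Camera axes: x right, y down, z forward; pixel columns grow to the right and rows downward; lengths in mm; the calibration is good to about 2 mm. A picture is of the moment at which its call begins. There is no depth.
- finish_job(): hands the job in, once; it reports no verdict.
The state is a dict: "time_s": time; "qpos": joint angles; "qvel": joint speeds; "tau": joint torques, N m; "tcp_pos": TCP position; "tcp_rot": TCP orientation; "ft_force": force on the tool from outside, world axes, zero at the start; "torque": the same for the moment, N m; "opening": finger opening in mm.
Only numpy, scipy, OpenCV 4.12 (cv2) and the standard library are available. Lean on these libraries where they do the work, as an engineer would, in place of code of your own. Each camera call takes 0.05 s, during which the arm holds its last target.

TASK

Set out the transfer row on the white tray. First stand the amber bottle on the middle of the blue mat and the white bottle on the middle of the black mat; then stand the open steel beaker in the middle of the tray, midway between the two bottles; last, put the steel lid squarely on the beaker. Leave the yellow-lidded jar and the roll of tape where they are.

Things in the scene. Friction and masses are not known exactly. Their poses are not given: they have to be found in the camera images.
- tray: Fixed white tray, 150 mm along its own x by 370 mm along its own y; floor 6 mm thick, rim 6 mm wide and 12 mm high. Origin: centre of its underside, on the bench; z up. Its long axis (own y) lies roughly across the bench, turned up to 12 degrees. The two mats lie on its floor 120 mm either side of its centre along its own y; which mat is at which end changes. The middle of the tray is bare. A fixed grey magnetic stirrer, 62 mm tall, stands at least 15 mm beyond its far edge.
- blue_mat: Blue round mat, 84 mm across, 2 mm thick, fixed on the tray floor. Origin: centre of its underside (6 mm above the bench); its top is 8 mm above the bench.
- black_mat: Black round mat, 84 mm across, 2 mm thick, fixed on the tray floor. Origin: centre of its underside (6 mm above the bench); its top is 8 mm above the bench.
- amber_bottle: Closed dark-brown (amber) bottle with a pale paper band and a black cap, loose, upright on the bench, about 0.16 kg. 100 mm tall, body 52 mm across up to 56 mm height, then a shoulder; the round cap is 34 mm across and takes the top 26 mm (from 74 to 100 mm). Origin: centre of its underside; z up.
- white_bottle: Closed white plastic bottle with a red cap, loose, upright on the bench, about 0.14 kg. Same shape as the amber one: 100 mm tall, body 52 mm across up to 56 mm height; round cap 34 mm across, from 74 to 100 mm height. Origin: centre of its underside; z up.
- beaker: Open straight-sided steel beaker, loose, upright on the bench, about 0.12 kg. 52 mm across outside, 70 mm tall, wall 3 mm (46 mm across inside), floor 4 mm. Origin: centre of its underside; z up.
- lid: Steel lid for the beaker, loose, lying knob up on the bench, about 0.05 kg. From below: a plug 36 mm across and 4 mm high that drops into the beaker's mouth with 5 mm to spare all round, a disc 60 mm across and 4 mm thick (from 4 to 8 mm height) that rests on the rim, and a round black knob 14 mm across and 24 mm tall (from 8 to 32 mm height). Origin: centre of the plug's underside; z up. When seated its origin is 66 mm above the beaker's origin.
- jar: Bystander: squat clear jar of pale stuff with a yellow lid, loose, 62 mm across, 58 mm tall; leave it where it is. Origin: centre of its underside.
- tape_roll: Bystander: tan roll of tape lying flat, loose, 70 mm across, 24 mm tall; leave it where it is. Origin: centre of its underside.
Mind the look-alikes: they are no part of the job. What is shaped like the lid but green or red is not meant.

How it is judged (in metres and radians):
On the way, in this order (a step that is already met when the one before it is completed fails the run):
1. the amber bottle stands on the blue mat and the white bottle on the black mat (horizontal distance between amber_bottle and blue_mat below 0.012 m and z of amber_bottle in the frame of tray between 0.005 and 0.011 m and angle between each of amber_bottle, white_bottle's own z axis and vertical below 0.08 rad and horizontal distance between white_bottle and black_mat below 0.012 m and z of white_bottle in the frame of tray between 0.005 and 0.011 m), for 0.2 s.
2. the beaker stands in the middle of the tray, between the two bottles (all of step 1 and horizontal distance between beaker and tray below 0.015 m and z of beaker in the frame of tray between 0.003 and 0.009 m and angle between beaker's own z axis and vertical below 0.08 rad), for 0.2 s.
3. the lid is on the beaker (all of step 2 and horizontal distance between lid and beaker below 0.008 m and z of lid in the frame of beaker between 0.063 and 0.069 m and angle between lid's own z axis and vertical below 0.08 rad), for 0.2 s.
At the end, for the whole second after the job is handed in: Upright amber bottle within 12 mm of the blue mat's centre, white bottle likewise on the black mat; beaker upright on the tray floor within 15 mm of the tray's centre; lid level on it, plug inside, within 8 mm of its axis; all released and at rest (all of step 3 and linear speed of each of amber_bottle, white_bottle, beaker, lid below 0.02 m/s); the robot touches nothing.
It fails at once if the jar is moved by more than 15 mm (distance of jar from where it was at the start of the episode above 0.015 m).
It fails at once if the roll of tape is moved by more than 15 mm (distance of tape_roll from where it was at the start of the episode above 0.015 m).
It also fails if it takes over 109 s, if anything falls off the work surface, if the arm or the gripper's body presses on something with over 40 N, if the wrist force passes 120 N, or if a joint passes its speed limit or range.

## Working session

There is one attempt and no reset: what is moved stays moved. The work goes in short steps, Python scripts to look and compute and a tool call to move; the robot and the scene stay as the last step left them, time stands still between calls to the robot, and variables do not carry over. Pictures are saved under pics/ and viewed, and the job is handed in when it is done.

Besides the shell and the picture viewer there is one more tool, called after "Call:" in YAML: its name, and indented under it one key for each argument. carry_out: Moves the arm, as the interface text tells. Its arguments: {"type":"object","properties":{"motion":{"type":"array"},"hand":{"type":"number"},"force":{"type":"number"}},"required":["motion"]}

```bash
mkdir -p pics
python3 - <<'E'
from bench import *
import cv2,json
s=sense(); print({k:(s[k]) for k in s})
for n in("side","top"):
    d=snapshot(n); cv2.imwrite(f"pics/{n}0.png",d["frame"][:,:,::-1]); print(n,{k:d[k] for k in d if k!="frame"})
E
```

```text
{'time_s': 0.0, 'qpos': array([ 1.31849216,  0.61594572, -0.01260259,  1.42493084,  0.00812111,
        1.10341106, -0.04041805]), 'qvel': array([-1.15105808e-03, -1.56623583e-04, -1.13016001e-05, -1.28033452e-04,
       -3.16868525e-04, -1.69352383e-03, -6.46026848e-04]), 'tau': array([-3.86018482e-04, -4.69219029e+01,  2.59190993e-01, -1.71038800e+01,
        9.97556403e-03,  9.57171607e-03, -1.52747072e-05]), 'tcp_pos': array([ 145.34869123, -632.73707285,  230.11042529]), 'tcp_rot': array([-0.07980944,  0.7035284 , -0.70167635,  0.07955208]), 'ft_force': array([-0.04522729,  0.32726195, -0.45795026]), 'torque': array([-0.00081404, -0.00585328,  0.02239202]), 'opening': 85.17111212384596}
side {'fx': 466.30749364248373, 'fy': 466.30749364248373, 'cx': 321.5672471198539, 'cy': 198.1720122172406, 'distortion': array([-0.07749937,  0.        ,  0.        ,  0.        ,  0.        ]), 'xyz': array([224.77667611, 732.79922408, 937.32361799]), 'attitude': array([-0.16593655,  0.91740486, -0.35603666,  0.06380664])}
top {'fx': 385.10514180794803, 'fy': 385.10514180794803, 'cx': 315.6766283119706, 'cy': 204.87822010933095, 'distortion': array([-0.01494567,  0.        ,  0.        ,  0.        ,  0.        ]), 'xyz': array([392.99278211,   1.67548836, 850.28200288]), 'attitude': array([-0.70051463,  0.71139641, -0.03654805,  0.04311198])}
```

View pics/side0.png

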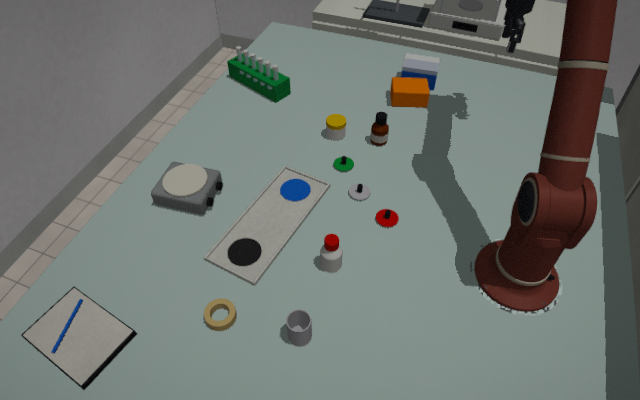

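View pics/top0.png

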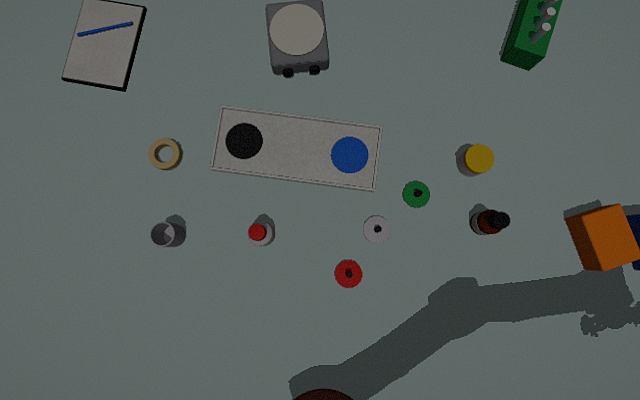

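The side view shows the same layout as the top view. Pixels below are from the top view.
- **Bottles:** amber at (490,222), white with red cap at (260,233).
- **Beaker:** (165,234).
- **Mats:** black at (244,141), blue at (350,154).
- **Lid candidates:** grey steel (376,229), green (416,194), red (348,273). The grey one fits, as green and red are excluded.

I'll confirm in an enlarged crop.

```bash
cat > h.py <<'E'
import numpy as np,cv2
from scipy.spatial.transform import Rotation as R
def K(d): return np.array([[d["fx"],0,d["cx"]],[0,d["fy"],d["cy"]],[0,0,1]])
def plane(d,uv,z):
    p=cv2.undistortPoints(np.array(uv,float).reshape(-1,1,2),K(d),d["distortion"]).reshape(-1,2)
    r=R.from_quat(d["attitude"]).apply(np.c_[p,np.ones(len(p))]); o=np.array(d["xyz"])
    return o+r*((z-o[2])/r[:,2])[:,None]
def proj(d,P):
    M=R.from_quat(d["attitude"]).inv(); 
    return cv2.projectPoints(np.array(P,float).reshape(-1,1,3),M.as_rotvec(),-M.apply(d["xyz"]),K(d),d["distortion"])[0].reshape(-1,2)
def blob(mask,box):
    x0,y0,x1,y1=box; m=np.zeros(mask.shape,np.uint8); m[y0:y1,x0:x1]=mask[y0:y1,x0:x1]
    n,l,s,c=cv2.connectedComponentsWithStats(m)
    if n<2:return None
    i=1+np.argmax(s[1:,4]); return c[i],s[i]
E
python3 - <<'E'
from bench import *
from h import *
t=snapshot("top");s=snapshot("side")
for d in(t,s):
    d["hsv"]=cv2.cvtColor(d["frame"],cv2.COLOR_RGB2HSV)
def rng(d,lo,hi): return cv2.inRange(d["hsv"],np.array(lo),np.array(hi))
def red(d): return rng(d,(0,150,70),(6,255,255))|rng(d,(172,150,70),(180,255,255))
blue=lambda d:rng(d,(100,150,60),(125,255,255)); blk=lambda d:rng(d,(0,0,0),(180,255,45))
yel=lambda d:rng(d,(22,150,80),(32,255,255))
def rep(n,f,bt,bs,z):
    for d,b in((t,bt),(s,bs)):
        r=blob(f(d),b); print(n,r[0].round(1),r[1][2:],plane(d,r[0],z)[0].round(1))
rep("blue",blue,(320,125,380,185),(270,170,320,210),8)
rep("black",blk,(215,115,275,165),(220,230,270,270),8)
rep("redcap",red,(240,215,280,250),(315,230,350,255),92)
rep("ambercap",blk,(494,205,520,235),(365,105,395,126),90)
rep("jar",yel,(455,135,505,185),(315,105,355,140),55)
rep("knob",blk,(365,215,390,245),(345,175,375,200),22)
rep("knob_steel z8",lambda d:rng(d,(0,0,100),(180,60,255)),(360,212,392,246),(345,178,375,203),8)
f=t["frame"]
c=[cv2.resize(np.ascontiguousarray(f[y-30:y+30,x-40:x+40,::-1]),(400,300),interpolation=cv2.INTER_CUBIC) for x,y in((376,229),(490,222),(260,233),(165,234))]
cv2.imwrite("pics/crop1.png",np.vstack([np.hstack(c[:2]),np.hstack(c[2:])]))
f=s["frame"]
c=[cv2.resize(np.ascontiguousarray(f[y-30:y+30,x-40:x+40,::-1]),(400,300),interpolation=cv2.INTER_CUBIC) for x,y in((359,191),(380,129),(331,253),(299,327))]
cv2.imwrite("pics/crop2.png",np.vstack([np.hstack(c[:2]),np.hstack(c[2:])]))
E
```

```text
blue [349.3 154.5] [  37   36 1045] [600.3 -68.    8. ]
blue [294.8 189.5] [ 30  22 509] [600.8 -67.1   8. ]
black [243.8 140.6] [  37   36 1026] [636.5 168.3   8. ]
black [244.1 251.8] [ 33  27 699] [636.4 170.4   8. ]
redcap [256.3 231.7] [ 17  17 220] [427.5 125.9  92. ]
redcap [331.3 242.2] [ 14  17 204] [426.2 127.7  92. ]
ambercap [500.2 220.6] [ 16  23 259] [ 442.  -355.9   90. ]
ambercap [380.2 119. ] [ 14  14 142] [ 443.8 -346.6   90. ]
jar [479.1 158. ] [ 29  29 637] [ 576.9 -337.    55. ]
jar [335.7 121.4] [ 20  16 256] [ 575.8 -332.1   55. ]
knob [377.1 228.4] [ 7  8 40] [ 433.8 -122.4   22. ]
knob [359.3 187.9] [ 5  9 35] [ 433.5 -122.    22. ]
knob_steel z8 [375.7 228.9] [ 32  34 951] [ 433.4 -121.5    8. ]
knob_steel z8 [359.7 189.9] [ 30  25 678] [ 433.5 -128.3    8. ]
```

View pics/crop1.png

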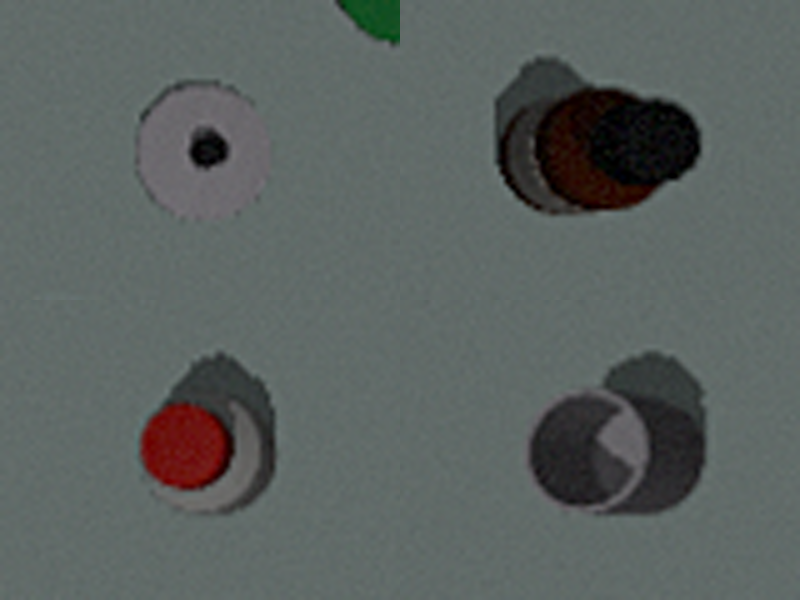

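View pics/crop2.png

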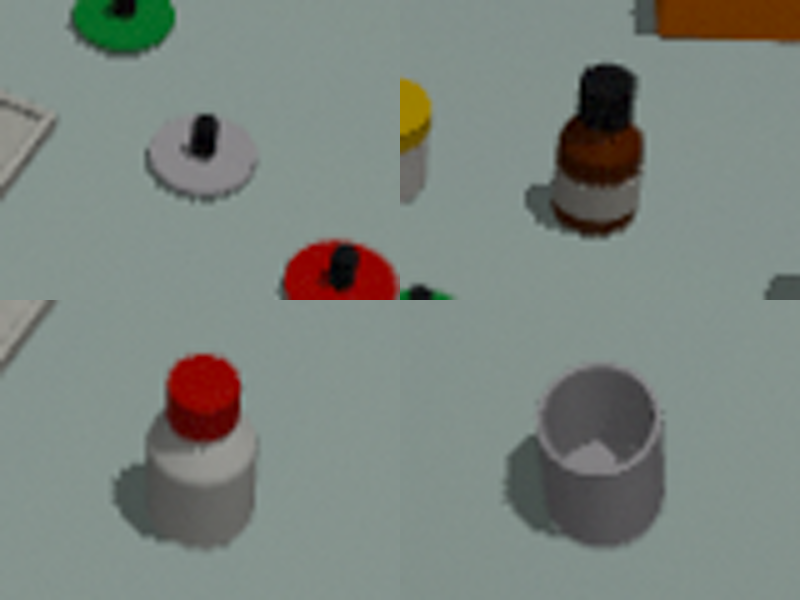

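The crops confirm the plain steel lid with black knob at top (376,229) and side (359,190). They also show the amber bottle, the white bottle with red cap, and the open beaker. Next I'll refine the bottle and beaker positions and write the move calculator.

```bash
cat >> h.py <<'E'
def tri(t,a,s,b):
    def ray(d,uv):
        p=plane(d,[uv],0)[0]; o=np.array(d["xyz"]); v=p-o; return o,v/np.linalg.norm(v)
    o1,v1=ray(t,a);o2,v2=ray(s,b)
    k=np.linalg.lstsq(np.c_[v1,-v2],o2-o1,rcond=None)[0]
    p,q=o1+k[0]*v1,o2+k[1]*v2; return (p+q)/2,np.linalg.norm(p-q)
def go(st,target,jaw=None):
    """shift in tool axes and twist (deg); jaw=desired world angle(deg, mod 180) of tool z"""
    M=R.from_quat(st["tcp_rot"]).as_matrix(); d=M.T@(np.array(target,float)-st["tcp_pos"])
    a=np.degrees(np.arctan2(M[1,2],M[0,2])); tw=0
    if jaw is not None:
        tw=(jaw-a+90)%180-90; tw=-tw  # tool y down
    return d.round(1),round(tw,1),"jaw",a.round(1),"ydir",M[:,1].round(3)
E
python3 - <<'E'
from bench import *
from h import *
t=snapshot("top");s=snapshot("side")
# hand-read from enlarged crops: base circle of amber, rim of beaker
P=lambda cx,cy,ox,oy,x,y:(cx-40+(x-ox)/5-.4,cy-30+(y-oy)/5-.4)
print("amber base",plane(t,[P(490,222,400,0,499+59,156)],5)[0], plane(s,[P(380,129,400,0,596,220)],0)[0])
print("white base",plane(s,[P(331,253,0,300,202,522)],0)[0], "cap top z100",plane(t,[P(260,233,0,300,186,446)],100)[0])
print("beaker rim z70",plane(t,[P(165,234,400,300,588,449)],70)[0],plane(s,[P(299,327,400,300,600,419)],70)[0])
print("amber captop",plane(t,[P(490,222,400,0,657,141)],100)[0],plane(s,[P(380,129,400,0,608,78)],100)[0],tri(t,P(490,222,400,0,657,141),s,P(380,129,400,0,608,78)))
print("white captop",plane(s,[P(331,253,0,300,204,370)],100)[0])
st=sense()
print(go(st,(443,-348,190),0),go(st,(443,-348,190),90))
E
```

```text
amber base [ 443.36178649 -353.72876859    5.        ] [ 439.89709494 -347.15606575    0.        ]
white base [ 4.23811007e+02  1.32236089e+02 -1.13686838e-13] cap top z100 [427.00508917 123.55811055 100.        ]
beaker rim z70 [427.95079389 321.5062573   70.        ] [426.75788707 323.34726355  70.        ]
amber captop [ 442.92659526 -352.80782769  100.        ] [ 444.60867009 -356.83957434  100.        ] (array([ 442.9309609 , -350.31231676,  105.0939513 ]), np.float64(0.7085191156411262))
white captop [429.49760863 118.50136087 100.        ]
(array([-353.8,   41.1, -211.3]), np.float64(-77.1), 'jaw', np.float64(-77.1), 'ydir', array([-0.   ,  0.001, -1.   ])) (array([-353.8,   41.1, -211.3]), np.float64(12.9), 'jaw', np.float64(-77.1), 'ydir', array([-0.   ,  0.001, -1.   ]))
```

Call:
carry_out:
  motion:
    - [[-40,0,-24,2],[-85,0,-50,5],[-130,0,-78,8],[-175,5,-105,10],[-220,15,-131,12.9],[-265,20,-158,12.9],[-310,30,-185,12.9],[-353,40,-210,12.9]]
  hand: 1
  force: 40

```text
time_s: 1.1
tcp_pos: [431.5, -359.8, 194.6]
tcp_rot: [0.0, 0.707, -0.707, 0.0]
ft_force: [0.2, -0.4, -0.4]
opening: 85.4
```

Run:
```python
from bench import *
from h import *
t=snapshot("top");s=snapshot("side");st=sense();print(st["tcp_pos"],go(st,(443,-352,72),90),st["time_s"])
cv2.imwrite("pics/a1.png",np.hstack([cv2.resize(d["frame"][:,:,::-1],(400,250)) for d in(t,s)]))
```

```text
[ 437.09017554 -352.06885455  193.12479888] (array([ -5.5, 121.1,   1. ]), np.float64(0.9), 'jaw', np.float64(-89.1), 'ydir', array([ 0.003,  0.008, -1.   ])) 1.2
```

View pics/a1.png

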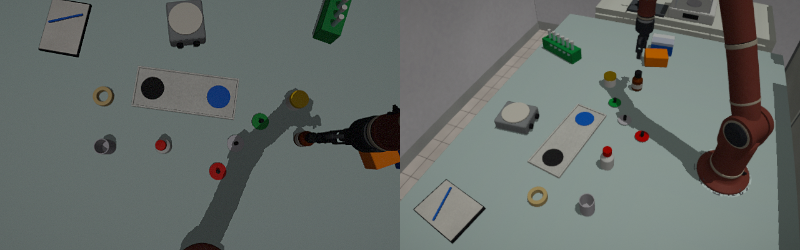

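The gripper hangs over the amber bottle, at top (302,138) in the half-size picture. I'll descend now.

Call:
carry_out:
  motion:
    - [[-5,20,1,1],[-5.5,45,1,1],[-5.5,70,1,1],[-5.5,92,1,1],[-5.5,108,1,1],[-5.5,120,1,1],[-5.5,120,1,1],[-5.5,120,1,1]]

```text
time_s: 2.0
tcp_pos: [443.3, -352.4, 73.5]
tcp_rot: [0.002, 0.71, -0.704, 0.001]
ft_force: [-0.4, 0.2, -0.2]
opening: 85.3
```

```bash
cat > look.py <<'E'
import sys
from bench import *
from h import *
# usage: look.py name tx ty sx sy [half]
n=sys.argv[1]; v=list(map(int,sys.argv[2:6]))
t=snapshot("top");s=snapshot("side")
c=[]
for d,x,y in((t,v[0],v[1]),(s,v[2],v[3])):
    x=min(max(x,50),590);y=min(max(y,50),350)
    c.append(cv2.resize(np.ascontiguousarray(d["frame"][y-50:y+50,x-50:x+50,::-1]),(400,400),interpolation=cv2.INTER_CUBIC))
cv2.imwrite(f"pics/{n}.png",np.hstack(c))
st=sense();print(st["tcp_pos"].round(1),st["ft_force"].round(1),st["opening"].round(1),st["time_s"])
E
python3 look.py a2 490 222 380 129
```

```text
Traceback (most recent call last):
  File "look.py", line 12, in <module>
    st=sense();print(st["tcp_pos"].round(1),st["ft_force"].round(1),st["opening"].round(1),st["time_s"])
                                                                    ^^^^^^^^^^^^^^^^^^^
AttributeError: 'float' object has no attribute 'round'
```

View pics/a2.png

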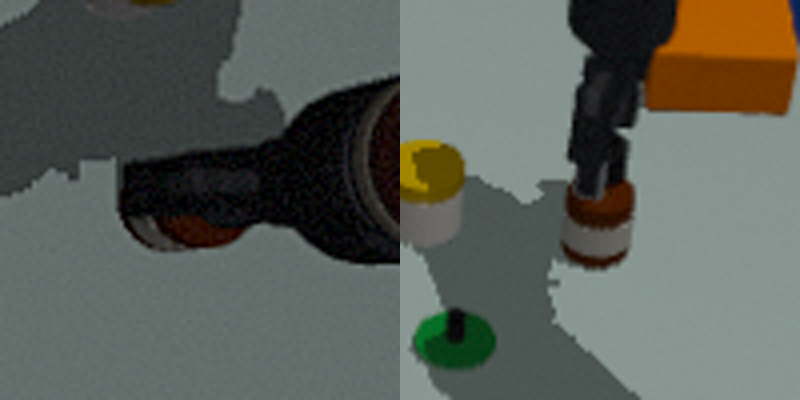

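The fingers straddle the cap, at crop (592,190) in the side view. The bottle is centred beneath them, so I'll close.

Call:
carry_out:
  motion:
    - [[0,0,0,0],[0,0,0,0],[0,0,0,0],[0,0,0,0],[0,0,0,0],[0,0,0,0],[0,0,0,0],[0,0,0,0]]
  hand: 0
  force: 40

```text
time_s: 2.9
tcp_pos: [443.9, -353.1, 74.6]
tcp_rot: [0.002, 0.709, -0.705, 0.001]
ft_force: [0.3, -0.8, 4.1]
opening: 32.9
```

```bash
sed -i 's/st\["opening"\].round(1)/round(st["opening"],1)/' look.py
python3 look.py a3 490 222 380 129
```

```text
[ 443.9 -353.1   74.6] [-0.3 -0.8  6.3] 32.8 3.0
```

View pics/a3.png

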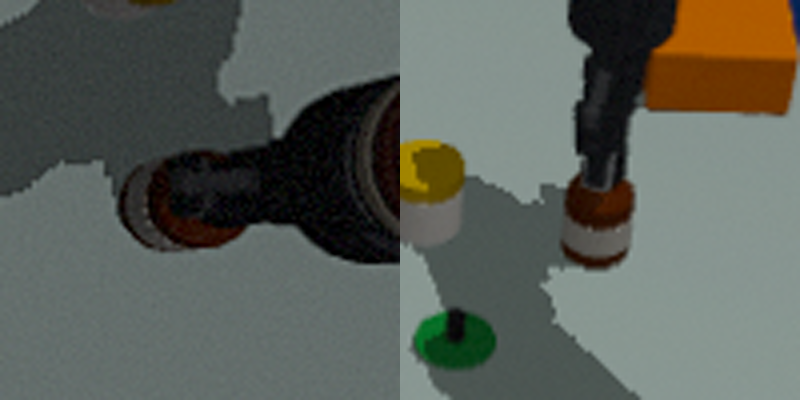

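Call:
carry_out:
  motion:
    - [[0,-12,0,0],[0,-30,0,0],[0,-52,0,0],[-8,-70,-15,0],[-22,-80,-42,0],[-42,-80,-77,0],[-62,-80,-113,0],[-80,-80,-145,0]]

```text
time_s: 3.8
tcp_pos: [523.7, -205.6, 155.6]
tcp_rot: [0.001, 0.71, -0.704, 0.001]
ft_force: [0.6, -0.5, -2.1]
opening: 32.7
```

Run:
```python
from bench import *
from h import *
st=sense();print(st["tcp_pos"],st["opening"],go(st,(600.5,-67.5,84.5),90))
```

```text
[ 523.66627166 -205.61901901  155.60656827] 32.65399962648565 (array([ -76.6,   72.5, -137.6]), np.float64(-0.0), 'jaw', np.float64(-90.0), 'ydir', array([ 0.004,  0.008, -1.   ]))
```

Call:
carry_out:
  motion:
    - [[-20,0,-36,0],[-40,0,-72,0],[-58,0,-104,0],[-70,5,-125,0],[-76,20,-136,0],[-76.5,40,-137.5,0],[-76.5,54,-137.5,0],[-76.5,58,-137.5,0]]

```text
time_s: 4.6
tcp_pos: [597.6, -68.9, 96.1]
tcp_rot: [-0.0, 0.71, -0.704, -0.002]
ft_force: [0.1, -0.1, -3.5]
opening: 32.6
```

```bash
python3 look.py a4 350 154 295 180
```

```text
[599.2 -69.   97.8] [ 0.5  0.2 -1.8] 33.1 4.7
```

View pics/a4.png

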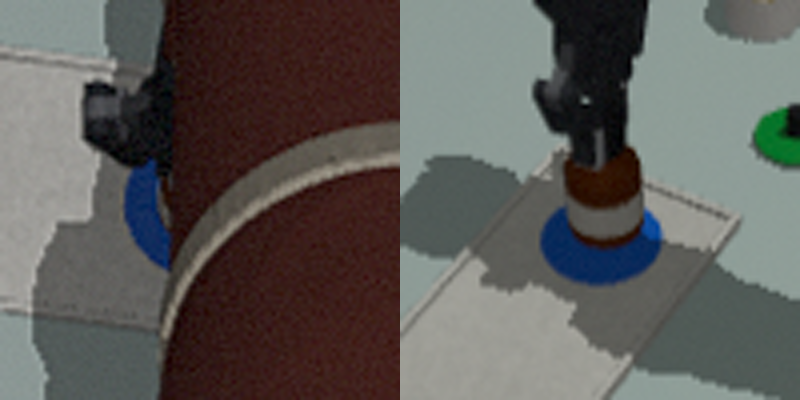

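Call:
carry_out:
  motion:
    - [[-1,4,-1,0],[-1,8,-1,0],[-1,11,-1,0],[-1,13,-1,0],[-1,14.5,-1,0],[-1,14.5,-1,0],[-1,14.5,-1,0],[-1,14.5,-1,0]]

```text
time_s: 5.5
tcp_pos: [600.3, -67.9, 83.5]
tcp_rot: [0.001, 0.71, -0.705, -0.0]
ft_force: [-1.1, -0.5, -3.2]
opening: 33.2
```

```bash
python3 look.py a5 350 154 295 180
```

```text
[600.3 -67.9  83.5] [ 1.2  0.  -2.1] 32.9 5.6
```

View pics/a5.png

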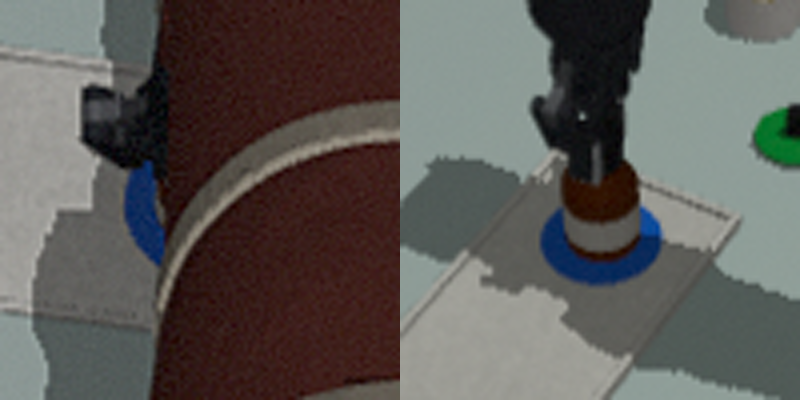

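The amber bottle's base sits at crop (601,248), centred on the blue mat at (600,243). I'll lower it the last millimetre, then release.

Call:
carry_out:
  motion:
    - [[0,1,0,0],[0,1.5,0,0],[0,1.5,0,0],[0,1.5,0,0],[0,1.5,0,0],[0,1.5,0,0],[0,1.5,0,0],[0,1.5,0,0]]

```text
time_s: 6.4
tcp_pos: [600.7, -68.0, 82.6]
tcp_rot: [0.002, 0.71, -0.705, 0.0]
ft_force: [-1.4, 0.2, 5.6]
opening: 33.1
```

Call:
carry_out:
  motion:
    - [[0,0,0,0],[0,0,0,0],[0,0,0,0],[0,0,0,0],[0,0,0,0],[0,-10,0,0],[0,-30,0,0],[0,-60,0,0]]
  hand: 1

```text
time_s: 7.2
tcp_pos: [599.4, -68.3, 142.4]
tcp_rot: [0.0, 0.71, -0.704, -0.001]
ft_force: [0.4, -0.3, -0.0]
opening: 85.5
```

```bash
python3 look.py a6 350 154 295 180;python3 - <<'E'
from bench import *
from h import *
st=sense();print(go(st,(427,124,190),90))
E
```

```text
[603.8 -68.9 147.6] [0.6 0.1 0.4] 85.5 7.3
(array([ 176.7,  -43.4, -192.8]), np.float64(-0.1), 'jaw', np.float64(-90.1), 'ydir', array([ 0.012,  0.006, -1.   ]))
```

View pics/a6.png

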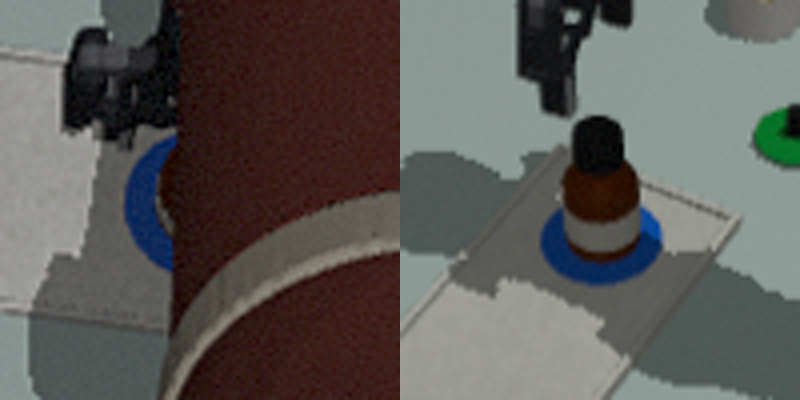

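The amber bottle stands upright on the blue mat, base at crop (601,250). Next is the white bottle.

Call:
carry_out:
  motion:
    - [[15,-20,-15,0],[40,-40,-43,0],[70,-43,-75,0],[100,-43,-108,0],[130,-43,-141,0],[155,-43,-168,0],[172,-43,-188,0],[176.5,-43,-193,0]]

```text
time_s: 8.1
tcp_pos: [424.9, 126.9, 189.9]
tcp_rot: [0.003, 0.71, -0.704, 0.005]
ft_force: [0.2, 0.3, -0.1]
opening: 85.3
```

```bash
python3 look.py b1 255 230 331 250;python3 - <<'E'
from bench import *
from h import *
st=sense();print(go(st,(427,124,74),90))
E
```

```text
[427.  124.8 189.9] [ 0.2  0.1 -0.4] 85.3 8.2
(array([  1.5, 115.9,   1.5]), np.float64(-0.0), 'jaw', np.float64(-90.0), 'ydir', array([ 0.013,  0.006, -1.   ]))
```

View pics/b1.png

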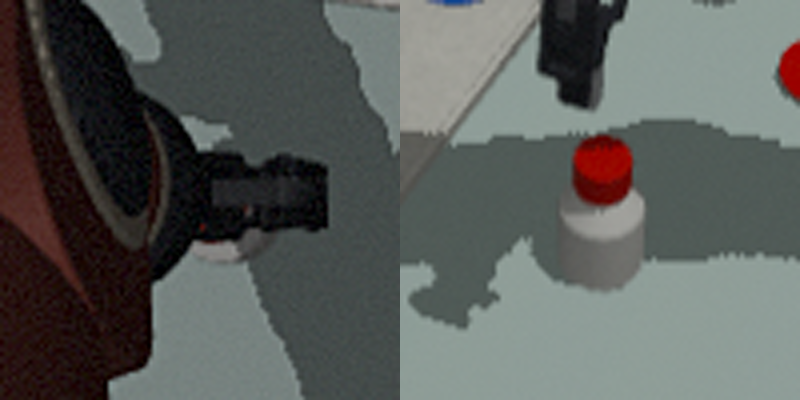

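The gripper hangs over the red cap, at side crop (603,165). I'll descend.

Call:
carry_out:
  motion:
    - [[1,20,1,0],[1,45,1,0],[1,70,1,0],[1,92,1.5,0],[1,106,1.5,0],[1.5,115.5,1.5,0],[1.5,115.5,1.5,0],[1.5,115.5,1.5,0]]

```text
time_s: 9.0
tcp_pos: [427.8, 123.4, 74.6]
tcp_rot: [0.005, 0.709, -0.705, 0.004]
ft_force: [0.5, 0.5, 0.6]
opening: 85.3
```

Call:
carry_out:
  motion:
    - [[0,0,0,0],[0,0,0,0],[0,0,0,0],[0,0,0,0],[0,0,0,0],[0,0,0,0],[0,0,0,0],[0,0,0,0]]
  hand: 0

```text
time_s: 9.8
tcp_pos: [428.2, 123.7, 75.1]
tcp_rot: [0.006, 0.709, -0.705, 0.005]
ft_force: [-0.9, -0.6, 5.9]
opening: 32.8
```

```bash
python3 look.py b2 255 230 331 250;python3 - <<'E'
from bench import *
from h import *
st=sense();print(go(st,(636.4,169.3,96),90))
E
```

```text
[428.2 123.7  75.2] [-1.2  0.1  5.9] 32.6 9.9
(array([-208.4,  -17.5,  -46. ]), np.float64(-0.1), 'jaw', np.float64(-90.1), 'ydir', array([ 0.015,  0.007, -1.   ]))
```

View pics/b2.png

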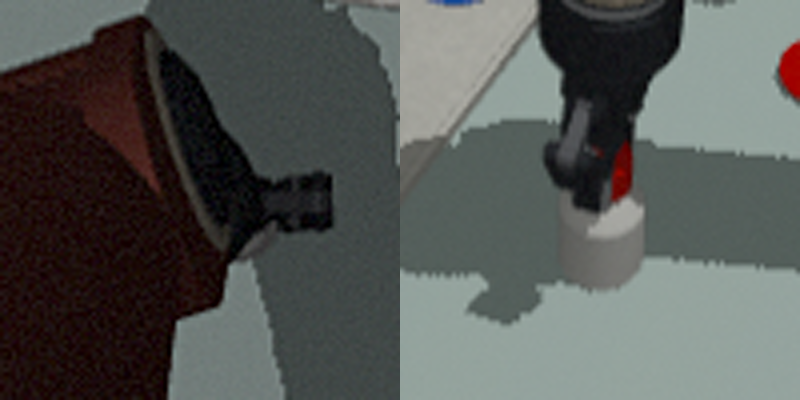

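Gripped at 32.6 mm, with the red cap between the pads. I'll lift it and carry it to the black mat.

Call:
carry_out:
  motion:
    - [[0,-12,0,0],[0,-30,0,0],[-5,-50,0,0],[-20,-60,-4,0],[-45,-65,-10,0],[-75,-65,-17,0],[-105,-65,-23,0],[-130,-65,-29,0]]

```text
time_s: 10.7
tcp_pos: [558.2, 152.1, 141.7]
tcp_rot: [0.005, 0.709, -0.705, 0.004]
ft_force: [0.0, 0.2, -1.6]
opening: 32.6
```

Run:
```python
from bench import *
from h import *
st=sense();print(go(st,(636.4,169.3,96),90),st["opening"])
```

```text
(array([-77.5,  46.8, -17.1]), np.float64(-0.1), 'jaw', np.float64(-90.1), 'ydir', array([ 0.014,  0.006, -1.   ])) 32.6103429488991
```

Call:
carry_out:
  motion:
    - [[-15,0,-3,0],[-35,0,-8,0],[-55,0,-12,0],[-70,5,-16,0],[-77.5,20,-17,0],[-77.5,38,-17,0],[-77.5,46,-17,0],[-77.5,46,-17,0]]

```text
time_s: 11.5
tcp_pos: [634.0, 168.6, 94.1]
tcp_rot: [0.003, 0.709, -0.706, 0.002]
ft_force: [-0.3, -0.0, -1.7]
opening: 32.7
```

```bash
python3 look.py b3 244 141 244 240;python3 - <<'E'
from bench import *
from h import *
st=sense();print(go(st,(636.4,169.3,83.5),90),st["opening"])
E
```

```text
[636.  169.2  96.7] [-0.1  0.4 -0.8] 32.7 11.6
(array([-0.2, 13.2, -0. ]), np.float64(-0.1), 'jaw', np.float64(-90.1), 'ydir', array([ 0.013,  0.006, -1.   ])) 32.74733462485557
```

View pics/b3.png

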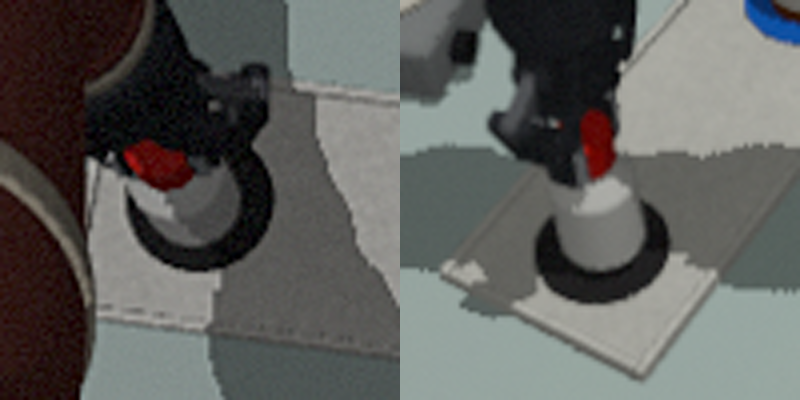

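Call:
carry_out:
  motion:
    - [[0,4,0,0],[0,8,0,0],[0,11,0,0],[0,12,0,0],[0,12.5,0,0],[0,12.5,0,0],[0,12.5,0,0],[0,12.5,0,0]]

```text
time_s: 12.4
tcp_pos: [636.3, 169.3, 84.3]
tcp_rot: [0.005, 0.709, -0.705, 0.004]
ft_force: [0.1, 0.3, -1.6]
opening: 33.0
```

```bash
python3 look.py b4 244 141 244 240
```

```text
[636.3 169.2  84.3] [ 0.4  0.1 -1.8] 32.9 12.5
```

View pics/b4.png

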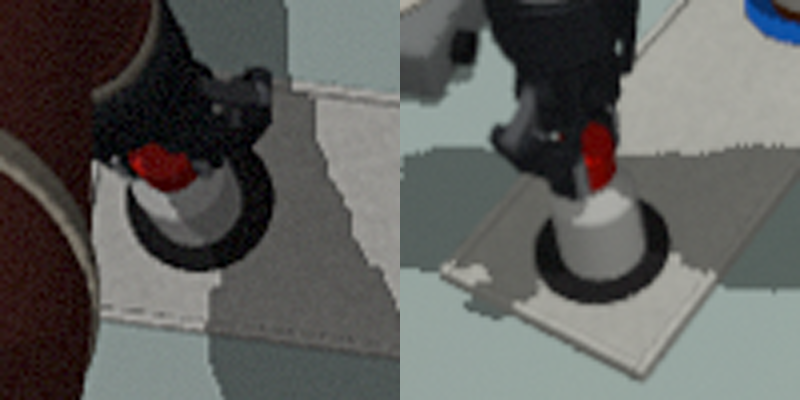

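The base's bottom edge is at side crop (600,280), so its centre is within about 2 mm of the mat's at (602,252). I'll release it.

Call:
carry_out:
  motion:
    - [[0,1,0,0],[0,1.5,0,0],[0,1.5,0,0],[0,1.5,0,0],[0,1.5,0,0],[0,1.5,0,0],[0,1.5,0,0],[0,1.5,0,0]]

```text
time_s: 13.3
tcp_pos: [636.6, 169.3, 83.3]
tcp_rot: [0.006, 0.709, -0.705, 0.005]
ft_force: [-0.3, 0.0, 5.5]
opening: 32.5
```

Call:
carry_out:
  motion:
    - [[0,0,0,0],[0,0,0,0],[0,0,0,0],[0,0,0,0],[0,0,0,0],[0,-10,0,0],[0,-30,0,0],[0,-60,0,0]]
  hand: 1

```text
time_s: 14.1
tcp_pos: [634.6, 168.7, 142.8]
tcp_rot: [0.004, 0.709, -0.705, 0.003]
ft_force: [1.1, 0.5, 0.8]
opening: 85.1
```

```bash
python3 look.py b5 244 141 244 240;python3 - <<'E'
from bench import *
from h import *
st=sense();print(go(st,(427.5,322,170),90),st["opening"])
E
```

```text
[639.1 169.7 148.8] [1.3 0.3 1.4] 85.2 14.2
(array([ 211.3,  -25. , -152.1]), np.float64(-0.1), 'jaw', np.float64(-90.1), 'ydir', array([ 0.025,  0.009, -1.   ])) 85.18476826528297
```

View pics/b5.png

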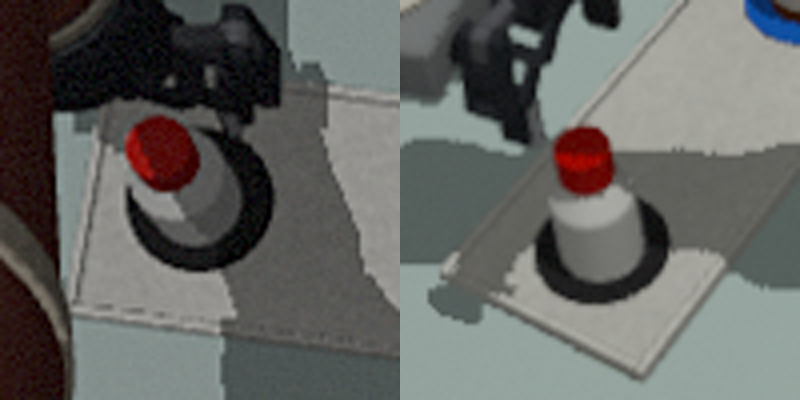

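```bash
python3 look.py b6 244 141 244 240;python3 - <<'E'
from bench import *
from h import *
t=snapshot("top");s=snapshot("side")
for n,x in(("w",(636.4,169.3)),("a",(600.5,-67.5))):
    for d,nn in((t,"t"),(s,"s")): print(n,nn,proj(d,[(*x,8),(*x,108)]).round(1).tolist())
E
```

```text
[636.3 169.1 144.7] [-0.6  1.6 -0.2] 85.4 14.3
w t [[243.4, 140.7], [233.5, 126.7]]
w s [[244.3, 251.4], [238.9, 225.7]]
a t [[349.1, 154.5], [352.9, 142.2]]
a s [[295.0, 189.5], [293.4, 162.9]]
```

View pics/b6.png

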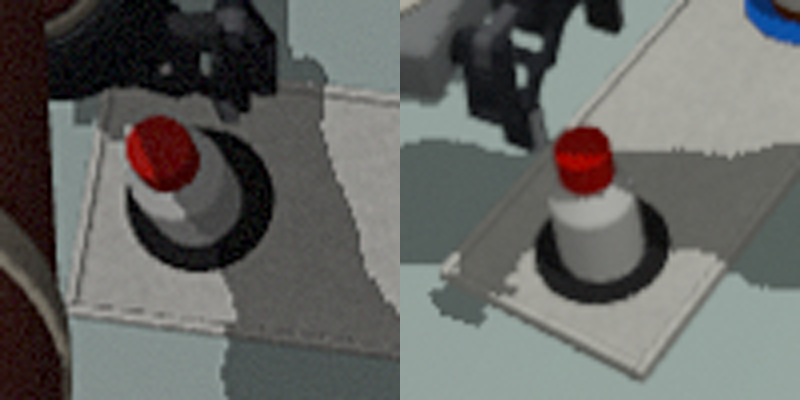

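The white bottle matches the projected upright pose: cap top predicted at side crop (580,143) and seen at about (583,137). Next is the beaker.

Call:
carry_out:
  motion:
    - [[10,-15,-8,0],[35,-25,-25,0],[70,-25,-50,0],[108,-25,-78,0],[145,-25,-105,0],[178,-25,-129,0],[200,-25,-146,0],[209,-25,-152,0]]

```text
time_s: 15.2
tcp_pos: [421.7, 324.1, 166.2]
tcp_rot: [0.002, 0.71, -0.705, 0.006]
ft_force: [-0.1, 0.2, -0.3]
opening: 85.4
```

```bash
python3 look.py c1 165 234 299 320;python3 - <<'E'
from bench import *
from h import *
st=sense();print(go(st,(427.5,322,36),90),st["opening"])
E
```

```text
[424.3 322.2 166.2] [ 0.5 -0.9  0.2] 85.5 15.3
(array([ -1.6, 130.2,   1. ]), np.float64(0.1), 'jaw', np.float64(-89.9), 'ydir', array([ 0.012,  0.006, -1.   ])) 85.47621463908499
```

View pics/c1.png

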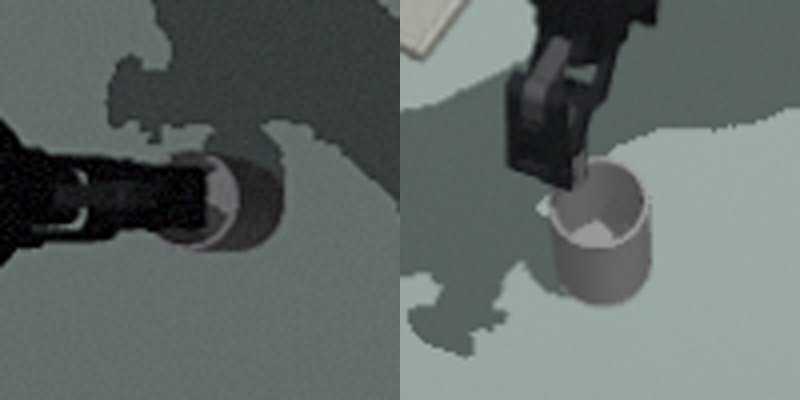

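The gripper is above the open beaker, whose rim is at side crop (600,203). I'll descend around it.

Call:
carry_out:
  motion:
    - [[-1.5,20,0.5,0],[-1.5,45,1,0],[-1.5,70,1,0],[-1.5,95,1,0],[-1.5,115,1,0],[-1.5,129,1,0],[-1.5,129,1,0],[-1.5,129,1,0]]

```text
time_s: 16.1
tcp_pos: [429.0, 320.8, 37.3]
tcp_rot: [0.005, 0.709, -0.705, 0.005]
ft_force: [0.1, -0.7, 0.3]
opening: 85.4
```

```bash
python3 look.py c2 165 234 299 320
```

```text
[428.8 321.7  38.1] [ 0.1 -0.4  0.3] 85.5 16.2
```

View pics/c2.png

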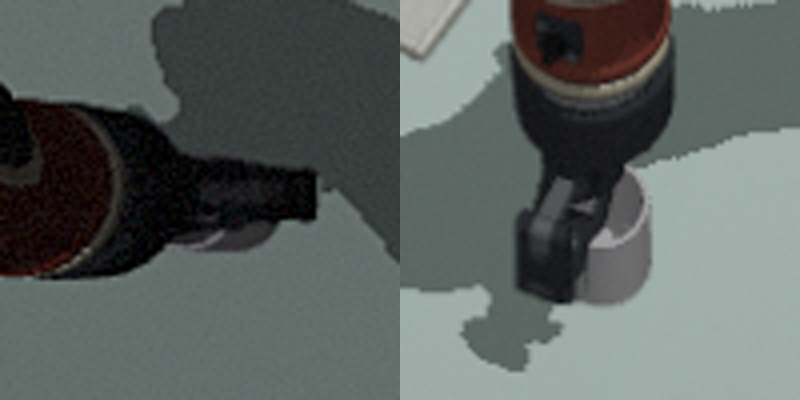

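The fingers straddle the beaker with no contact force. I'll close gently.

Call:
carry_out:
  motion:
    - [[0,0,0,0],[0,0,0,0],[0,0,0,0],[0,0,0,0],[0,0,0,0],[0,0,0,0],[0,0,0,0],[0,0,0,0]]
  hand: 0
  force: 35

```text
time_s: 17.0
tcp_pos: [429.4, 322.0, 39.1]
tcp_rot: [0.005, 0.71, -0.704, 0.006]
ft_force: [-0.4, -0.9, 6.3]
opening: 51.7
```

Call:
carry_out:
  motion:
    - [[0,-12,0,0],[0,-30,0,0],[0,-55,0,0],[0,-80,0,0],[0,-105,0,0],[0,-125,0,0],[0,-138,0,0],[0,-140,0,0]]

```text
time_s: 17.8
tcp_pos: [427.8, 321.5, 181.3]
tcp_rot: [0.006, 0.711, -0.703, 0.007]
ft_force: [1.6, -0.3, -0.6]
opening: 51.5
```

```bash
python3 look.py c3 150 234 299 270;python3 - <<'E'
from bench import *
from h import *
st=sense();print(go(st,(618.5,51,180),90),st["opening"])
E
```

```text
[427.  320.8 179.4] [ 1.  -0.2 -0.9] 51.8 17.9
(array([-1.912e+02,  2.000e-01,  2.700e+02]), np.float64(0.1), 'jaw', np.float64(-89.9), 'ydir', array([ 0.016,  0.008, -1.   ])) 51.79189280327759
```

View pics/c3.png

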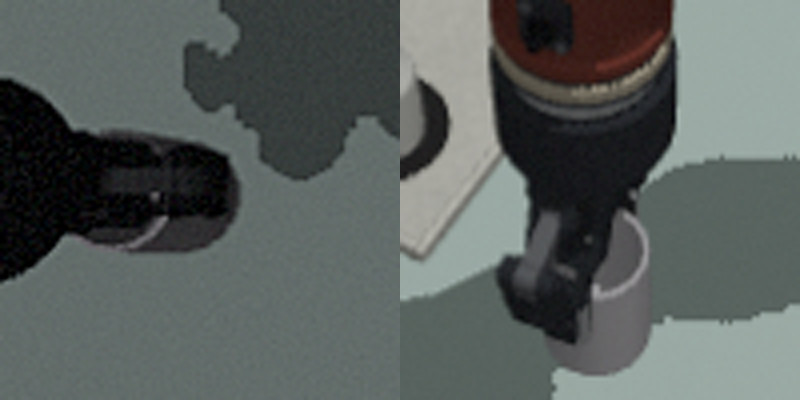

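The beaker is lifted, held at 51.8 mm and upright. I'll carry it above the middle of the tray.

Call:
carry_out:
  motion:
    - [[-12,0,15,0],[-35,0,48,0],[-60,0,85,0],[-87,0,122,0],[-113,0,160,0],[-140,0,198,0],[-165,0,233,0],[-182,0,257,0]]

```text
time_s: 18.7
tcp_pos: [610.0, 59.6, 178.7]
tcp_rot: [0.006, 0.709, -0.705, 0.004]
ft_force: [0.8, -0.3, -0.7]
opening: 52.0
```

Run:
```python
from bench import *
from h import *
st=sense();print(go(st,(618.5,51,62),90),st["opening"])
```

```text
(array([ -6.9, 116.7,   9.2]), np.float64(-0.2), 'jaw', np.float64(-90.2), 'ydir', array([ 0.014,  0.005, -1.   ])) 52.02877421201468
```

Call:
carry_out:
  motion:
    - [[-6,8,8,0],[-7,28,9,0],[-7,52,9,0],[-7,76,9,0],[-7,98,9,0],[-7,112,9,0],[-7,116.5,9,0],[-7,116.5,9,0]]

```text
time_s: 19.5
tcp_pos: [617.9, 51.8, 61.4]
tcp_rot: [0.005, 0.709, -0.705, 0.003]
ft_force: [-0.7, -0.0, -1.5]
opening: 51.8
```

```bash
python3 look.py c4 296 147 268 215;python3 - <<'E'
from bench import *
from h import *
st=sense();print(go(st,(618.5,51,46),90),st["opening"])
E
```

```text
[619.2  51.4  63. ] [ 0.5 -0.1 -0.8] 51.7 19.6
(array([ 1. , 17. ,  0.5]), np.float64(-0.2), 'jaw', np.float64(-90.2), 'ydir', array([ 0.015,  0.006, -1.   ])) 51.698557684299544
```

View pics/c4.png

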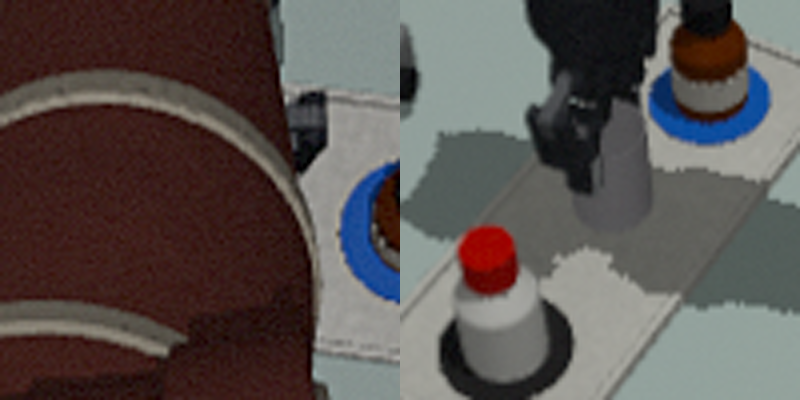

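Call:
carry_out:
  motion:
    - [[0,5,0,0],[1,10,0,0],[1,14,0,0],[1,16,0,0],[1,16.5,0,0],[1,16.5,0,0],[1,16.5,0,0],[1,16.5,0,0]]

```text
time_s: 20.4
tcp_pos: [618.7, 51.6, 46.7]
tcp_rot: [0.007, 0.709, -0.705, 0.005]
ft_force: [0.1, 0.0, -0.9]
opening: 51.4
```

```bash
python3 look.py c5 296 147 268 215;python3 - <<'E'
from bench import *
from h import *
s=snapshot("side");p=proj(s,[(618.5,51,6),(618.5,51,76)]);print((p-[218,165])*4+[400,0])
a=np.linspace(0,2*np.pi,8,endpoint=False)
E
```

```text
[618.6  51.6  46.7] [ 0.6  0.6 -1.1] 51.6 20.5
[[612.30472367 216.88530575]
 [603.40922965 144.77612414]]
```

View pics/c5.png

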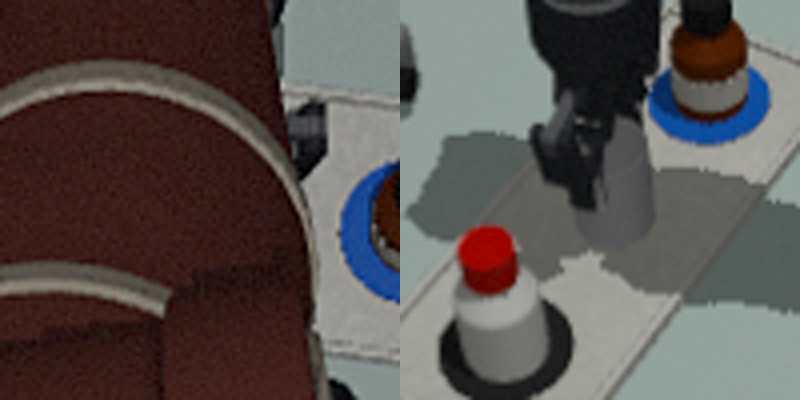

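The beaker's base is centred near side crop (614,220), against (612,217) predicted for the tray centre. I'll lower it and release.

Call:
carry_out:
  motion:
    - [[0,1,0,0],[0,2,0,0],[0,2.5,0,0],[0,2.5,0,0],[0,2.5,0,0],[0,2.5,0,0],[0,2.5,0,0],[0,2.5,0,0]]

```text
time_s: 21.35
tcp_pos: [618.9, 51.6, 45.1]
tcp_rot: [0.007, 0.709, -0.705, 0.005]
ft_force: [-0.5, 0.0, 5.2]
opening: 51.7
```

Call:
carry_out:
  motion:
    - [[0,0,0,0],[0,0,0,0],[0,0,0,0],[0,0,0,0],[0,0,0,0],[0,-12,0,0],[0,-40,0,0],[0,-75,0,0]]
  hand: 0.8

```text
time_s: 22.15
tcp_pos: [616.7, 51.1, 120.3]
tcp_rot: [0.006, 0.709, -0.705, 0.004]
ft_force: [-0.3, 0.5, 0.1]
opening: 68.3
```

Call:
carry_out:
  motion:
    - [[0,-25,0,0],[0,-50,0,0],[10,-55,10,0],[30,-55,30,0],[55,-55,52,0],[80,-55,75,0],[100,-55,95,0],[120,-55,110,0]]
  hand: 0.6

```text
time_s: 22.95
tcp_pos: [493.2, -61.1, 172.8]
tcp_rot: [0.006, 0.709, -0.705, 0.002]
ft_force: [0.6, 0.1, -0.1]
opening: 51.4
```

```bash
python3 look.py c6 296 147 268 215;python3 - <<'E'
from bench import *
from h import *
s=snapshot("side");p=proj(s,[(618.5,51,6),(618.5,51,76)]);
st=sense();print(go(st,(433.5,-122,90),90),st["opening"])
E
```

```text
[491.1 -62.6 172.7] [-0.4 -0.5 -0.6] 51.0 23.05
(array([60.5, 81.9, 62.1]), np.float64(-0.4), 'jaw', np.float64(-90.4), 'ydir', array([ 0.012,  0.005, -1.   ])) 51.12272304438428
```

View pics/c6.png

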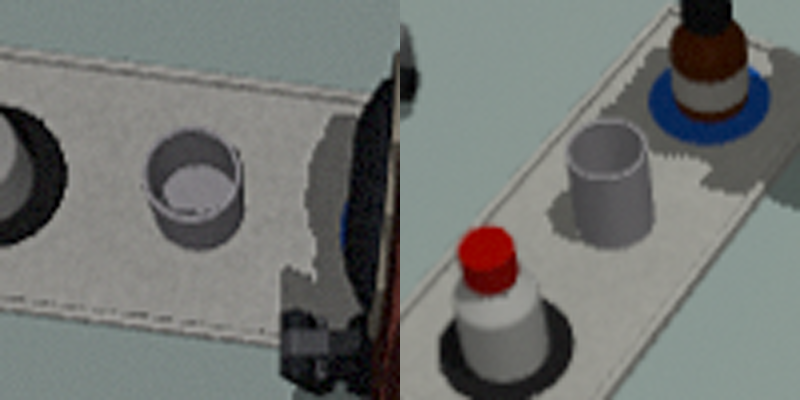

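The beaker stands upright mid-tray. Rim centres are at top crop (194,175) and side crop (608,151). I'll measure its position from those and move to the lid.

Run:
```python
from bench import *
from h import *
t=snapshot("top");s=snapshot("side")
a=(246+194/4-.4,97+175/4-.4); b=(218+208/4-.4,165+151/4-.4)
print(plane(t,[a],76),plane(s,[b],76),tri(t,a,s,b))
```

```text
[[615.47826944  50.7794944   76.        ]] [[615.12986467  53.86476679  76.        ]] (array([616.63426841,  51.0317253 ,  72.39999858]), np.float64(0.2377096911598687))
```

Call:
carry_out:
  motion:
    - [[10,5,10,0],[25,15,26,0],[40,30,42,0],[52,45,54,0],[60,65,62,0],[60.5,80,62,0],[60.5,82,62,0],[60.5,82,62,0]]
  hand: 0.6

```text
time_s: 24.0
tcp_pos: [436.2, -119.8, 89.6]
tcp_rot: [0.005, 0.709, -0.705, 0.004]
ft_force: [0.2, 0.4, -0.5]
opening: 51.2
```

```bash
python3 look.py d1 376 229 359 180;python3 - <<'E'
from bench import *
from h import *
st=sense();print(go(st,(433.5,-122,14),90),st["opening"])
s=snapshot("side");t=snapshot("top")
print(((proj(s,[(433.5,-122,8),(433.5,-122,32)])-[309,130])*4).round(), ((proj(t,[(433.5,-122,8),(433.5,-122,32)])-[326,179])*4).round())
E
```

```text
[ 437.  -119.8   90.4] [ 0.4 -0.7 -0.3] 51.3 24.1
(array([ 4.6, 76.3,  2.6]), np.float64(-0.1), 'jaw', np.float64(-90.1), 'ydir', array([ 0.015,  0.006, -1.   ])) 51.25497872953828
[[200. 246.]
 [202. 222.]] [[200. 200.]
 [206. 197.]]
```

View pics/d1.png

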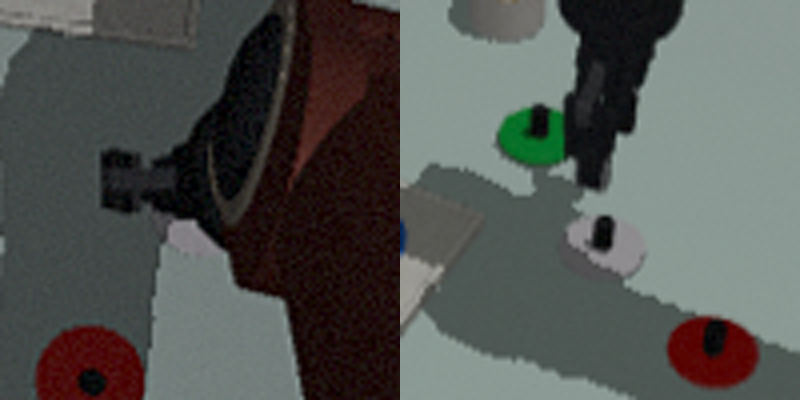

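Side crop: the steel lid's knob is at (603,232), which matches the prediction of (602,222)–(600,246), directly under the gripper. The green (540,122) and red (714,338) lids are clear. I'll descend.

Call:
carry_out:
  motion:
    - [[3,10,1,0],[4.5,25,2.5,0],[4.5,42,2.5,0],[4.5,58,2.5,0],[4.5,70,2.5,0],[4.5,76,2.5,0],[4.5,76,2.5,0],[4.5,76,2.5,0]]

```text
time_s: 25.0
tcp_pos: [434.2, -122.0, 15.0]
tcp_rot: [0.007, 0.709, -0.705, 0.005]
ft_force: [-0.6, 0.1, -0.9]
opening: 51.1
```

```bash
python3 look.py d2 376 229 359 180
```

```text
[ 434.2 -122.    15.2] [-0.6  0.   0. ] 51.4 25.1
```

View pics/d2.png

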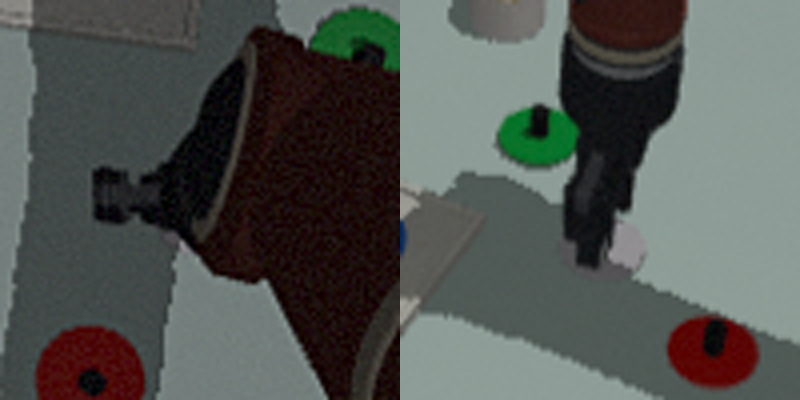

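The fingers are around the knob, just over the disc at side crop (603,250). I'll close.

Call:
carry_out:
  motion:
    - [[0,0,0,0],[0,0,0,0],[0,0,0,0],[0,0,0,0],[0,0,0,0],[0,0,0,0],[0,0,0,0],[0,0,0,0]]
  hand: 0
  force: 40

```text
time_s: 25.9
tcp_pos: [434.5, -122.1, 15.6]
tcp_rot: [0.007, 0.709, -0.705, 0.006]
ft_force: [-0.2, -0.2, 5.7]
opening: 12.1
```

Call:
carry_out:
  motion:
    - [[0,-10,0,0],[0,-28,0,0],[0,-52,0,0],[0,-78,0,0],[0,-104,0,0],[0,-124,0,0],[0,-134,0,0],[0,-135,0,0]]

```text
time_s: 26.7
tcp_pos: [432.5, -122.9, 151.8]
tcp_rot: [0.008, 0.709, -0.706, 0.007]
ft_force: [1.0, 0.2, -0.3]
opening: 11.9
```

```bash
python3 look.py d3 376 229 359 150;python3 - <<'E'
from bench import *
from h import *
st=sense();print(go(st,(615.5,51.5,150),90),st["opening"])
E
```

```text
[ 431.6 -122.6  150.3] [ 0.2 -0.3 -0.1] 12.3 26.8
(array([-183.6,    4.3, -174.4]), np.float64(-0.1), 'jaw', np.float64(-90.1), 'ydir', array([ 0.017,  0.005, -1.   ])) 12.270510759000572
```

View pics/d3.png

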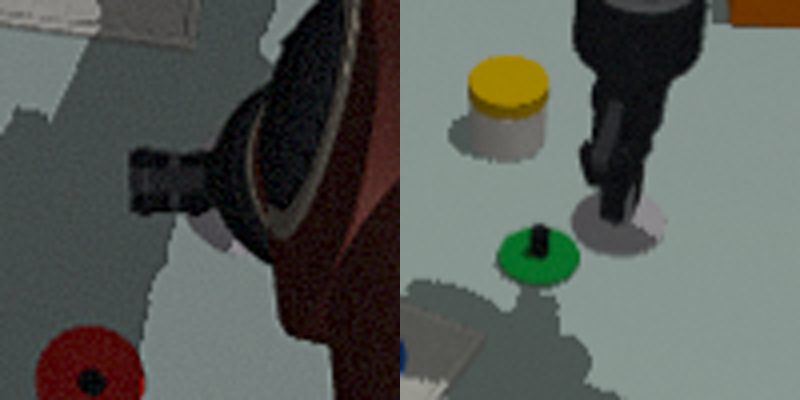

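The lid is held, its disc centred at side crop (618,223).

Run:
```python
from bench import *
from h import *
s=snapshot("side");st=sense()
print(plane(s,[(309+218/4-.4,100+223/4-.4)],141),st["tcp_pos"])
```

```text
[[ 431.45345162 -123.15752021  141.        ]] [ 431.33320761 -122.54572845  149.83853725]
```

Call:
carry_out:
  motion:
    - [[-10,0,-10,0],[-30,0,-28,0],[-58,0,-55,0],[-88,1,-84,0],[-118,2,-112,0],[-146,3,-139,0],[-168,4,-160,0],[-178,4,-170,0]]

```text
time_s: 27.65
tcp_pos: [611.4, 52.6, 147.9]
tcp_rot: [0.004, 0.71, -0.704, 0.007]
ft_force: [-0.2, -0.2, -0.5]
opening: 11.7
```

```bash
python3 look.py d4 296 147 268 180;python3 - <<'E'
from bench import *
from h import *
st=sense();print(go(st,(615.5,51.5,105),90),st["opening"])
E
```

```text
[610.6  51.5 147.9] [0.3 0.  0.4] 11.8 27.75
(array([-4.2, 43. ,  0.4]), np.float64(0.2), 'jaw', np.float64(-89.8), 'ydir', array([ 0.015,  0.008, -1.   ])) 11.750002217506127
```

View pics/d4.png

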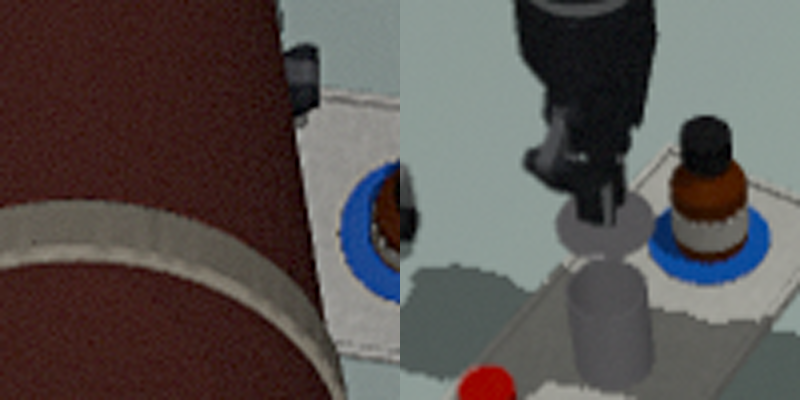

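Call:
carry_out:
  motion:
    - [[-2,4,0.2,0],[-4,14,0.2,0],[-4,26,0.2,0],[-4,36,0.2,0],[-4,42,0.2,0],[-4,43,0.2,0],[-4,43,0.2,0],[-4,43,0.2,0]]

```text
time_s: 28.55
tcp_pos: [615.6, 51.7, 105.5]
tcp_rot: [0.004, 0.71, -0.704, 0.007]
ft_force: [-0.2, -0.1, -0.5]
opening: 12.0
```

```bash
python3 look.py d5 296 147 268 200;python3 - <<'E'
from bench import *
from h import *
st=sense();print(go(st,(615.5,51.8,88),90),st["opening"])
E
```

```text
[615.7  51.8 105.6] [-0.4  0.1 -0.1] 12.1 28.65
(array([ 0.4, 17.6,  0.1]), np.float64(0.2), 'jaw', np.float64(-89.8), 'ydir', array([ 0.016,  0.008, -1.   ])) 12.14779756698982
```

View pics/d5.png

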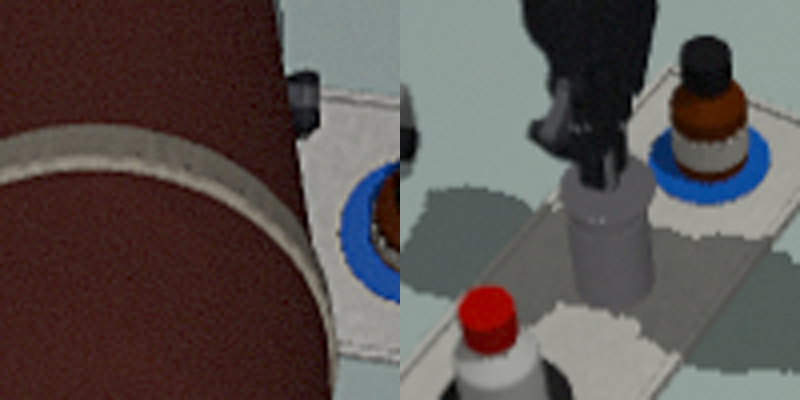

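The disc at side crop (608,190) lines up with the beaker at (610,250). I'll lower slowly.

Call:
carry_out:
  motion:
    - [[0,4,0,0],[0,8,0,0],[0,11,0,0],[0,13,0,0],[0,15,0,0],[0,16.5,0,0],[0,17.5,0,0],[0,17.5,0,0]]

```text
time_s: 29.45
tcp_pos: [616.0, 51.9, 88.0]
tcp_rot: [0.005, 0.71, -0.704, 0.007]
ft_force: [-0.7, 0.4, -0.4]
opening: 12.3
```

```bash
python3 look.py d6 296 147 268 200
```

```text
[616.   51.9  88.2] [-0.2 -0.3 -0.1] 12.0 29.55
```

View pics/d6.png

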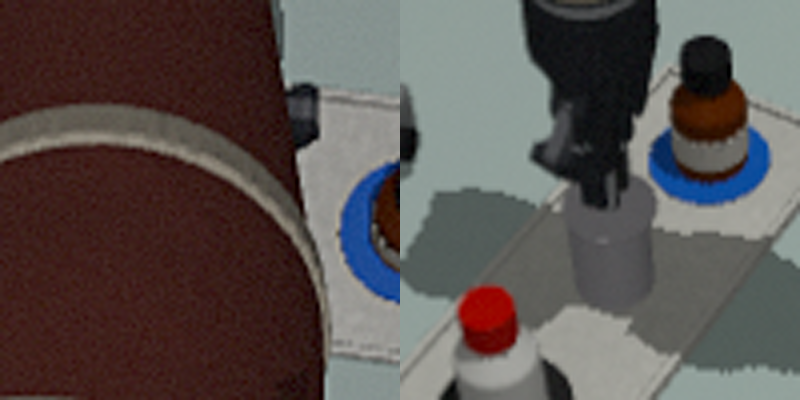

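The plug is inside with no contact force. I'll go about 1 mm further until it seats.

Call:
carry_out:
  motion:
    - [[0,0.5,0,0],[0,1,0,0],[0,1.5,0,0],[0,1.5,0,0],[0,1.5,0,0],[0,1.5,0,0],[0,1.5,0,0],[0,1.5,0,0]]

```text
time_s: 30.35
tcp_pos: [616.3, 51.9, 87.8]
tcp_rot: [0.005, 0.71, -0.704, 0.007]
ft_force: [-2.0, -0.4, 5.3]
opening: 11.7
```

Call:
carry_out:
  motion:
    - [[0,0,0,0],[0,0,0,0],[0,0,0,0],[0,0,0,0],[0,0,0,0],[0,-4,0,0],[0,-20,0,0],[0,-45,0,0]]
  hand: 0.5

```text
time_s: 31.15
tcp_pos: [614.3, 51.4, 131.9]
tcp_rot: [0.004, 0.71, -0.704, 0.006]
ft_force: [0.7, 0.8, 0.4]
opening: 42.7
```

Call:
carry_out:
  motion:
    - [[0,-25,0,0],[0,-50,0,0],[20,-60,10,0],[50,-60,30,0],[80,-60,60,0],[110,-60,90,0],[140,-60,120,0],[150,-60,150,0]]

```text
time_s: 31.95
tcp_pos: [460.5, -100.5, 189.0]
tcp_rot: [0.003, 0.71, -0.704, 0.005]
ft_force: [0.6, -0.1, 0.4]
opening: 42.7
```

```bash
python3 look.py e1 296 147 268 200
```

```text
[ 461.8 -104.8  189.3] [ 1.2 -0.3  0.4] 42.7 32.05
```

View pics/e1.png

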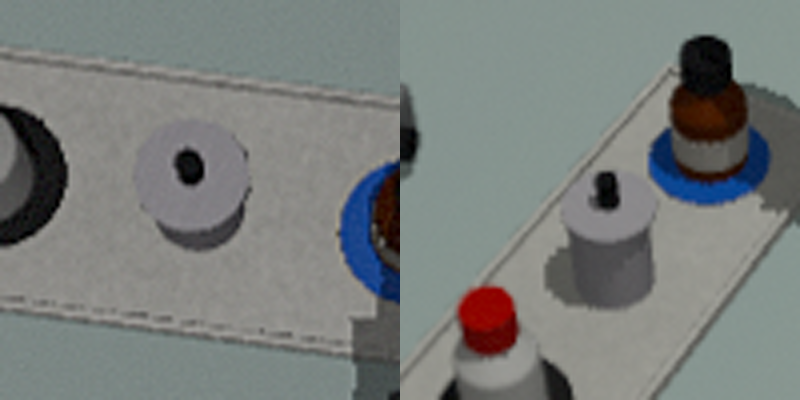

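The lid sits level on the beaker, disc at top crop (192,177) and side crop (608,206). I'll run final numeric checks, then hand in.

Run:
```python
from bench import *
from h import *
t=snapshot("top");s=snapshot("side")
print("lid",plane(t,[(246+192/4-.4,97+177/4-.4)],80).round(1),plane(s,[(218+208/4-.4,150+206/4-.4)],80).round(1))
for d in(t,s): d["hsv"]=cv2.cvtColor(d["frame"],cv2.COLOR_RGB2HSV)
rng=lambda d,lo,hi: cv2.inRange(d["hsv"],np.array(lo),np.array(hi))
r=lambda d:rng(d,(0,150,70),(6,255,255))|rng(d,(172,150,70),(180,255,255))
a=blob(r(t),(215,105,260,160))[0];b=blob(r(s),(215,210,265,245))[0]
print("white cap",a,b,plane(t,[a],97).round(1),plane(s,[b],96).round(1),"mat 636.4,169.3")
b=blob(rng(s,(0,0,0),(180,255,45)),(280,155,310,176))[0]; print("amber cap",b,plane(s,[b],97).round(1),"mat 600.5,-67.5")
b=blob(rng(t,(22,150,80),(32,255,255)),(450,130,510,190));c=blob(rng(s,(22,150,80),(32,255,255)),(315,100,355,140))
print("jar",b and plane(t,[b[0]],55),c and plane(s,[c[0]],55),"was 576.9 -337 / 575.8,-332.1")
cv2.imwrite("pics/f.png",t["frame"][:,:,::-1])
```

```text
lid [[613.3  51.6  80. ]] [[615.1  53.2  80. ]]
white cap [233.44497608 127.97607656] [239.67857143 229.68877551] [[637.4 171.9  97. ]] [[635.3 171.1  96. ]] mat 636.4,169.3
amber cap [294.35514019 167.89252336] [[595.9 -61.5  97. ]] mat 600.5,-67.5
jar None [[ 583.12815862 -332.41213659   55.        ]] was 576.9 -337 / 575.8,-332.1
```

View pics/f.png

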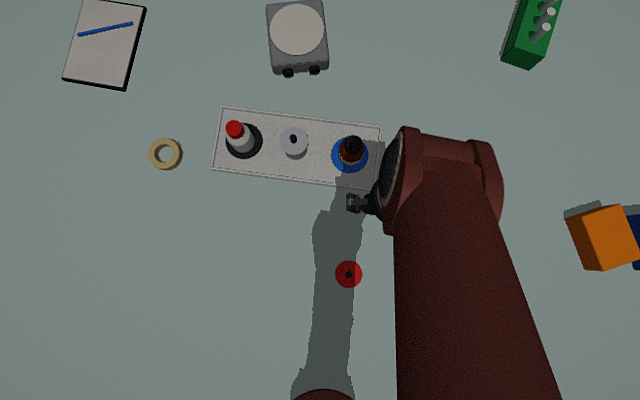

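The top view shows all three on the tray: white cap (235,130), lid (293,140) and amber cap (353,143), against (352.8,142.2) predicted for a bottle centred on the blue mat. Two readings disagree, the jar (583 against 576) and the amber cap from the side, so I'll check those crops.

Run:
```python
from bench import *
from h import *
s=snapshot("side");o=cv2.imread("pics/side0.png")
f=s["frame"][:,:,::-1]
c=[cv2.resize(np.ascontiguousarray(i[y-25:y+25,x-33:x+33]),(396,300),interpolation=cv2.INTER_CUBIC) for i,x,y in((o,336,128),(f,336,128),(f,295,180),(f,220,310))]
cv2.imwrite("pics/g.png",np.vstack([np.hstack(c[:2]),np.hstack(c[2:])]))
for z in(90,95,108): print(((proj(s,[(600.5,-67.5,z)])-[262,155])*6).round())
```

```text
[[190.  78.]]
[[190.  69.]]
[[189.  47.]]
```

View pics/g.png

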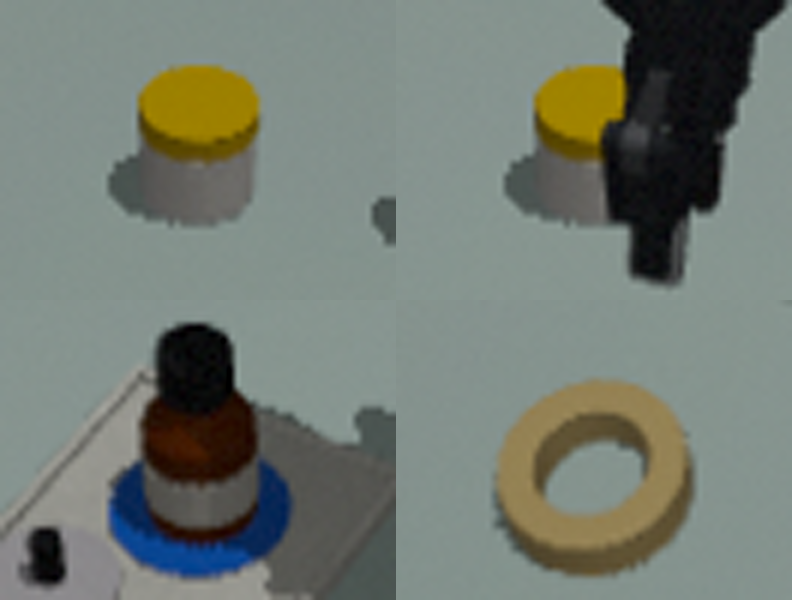

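The jar hasn't moved: its left edge is unchanged and the gripper only hides part of it. The tape is still in place too. The amber cap top at crop (195,45) fits the prediction of (189,47), so the bottle is centred and upright. I'll hand the job in.

```bash
python3 -c "
from bench import *
print(finish_job())"
```

```text
the job is handed in; nothing more can be done
None
```

The transfer row is set out on the tray and the job is handed in, at about 32 s on the robot's clock. The hand-in gives no verdict, so the results below are my own camera checks.

- **Order of work:** I stood the amber bottle on the blue mat, then the white bottle on the black mat. Next I placed the beaker mid-tray, and last I seated the steel lid by its knob.
- **Bottles:** Both stand upright. The white one is about 2–3 mm from its mat's centre. The amber one is within about 2 mm, because its cap appears within a pixel of where a centred bottle's would.
- **Beaker and lid:** The beaker is about 3 mm from the tray's centre. The lid is level and within about 2 mm of the beaker's axis, and the force reading showed it touching down at the expected height.
- **Bystanders:** The jar and the tape show no movement.
- **Checks that disagreed:**
  - The jar's colour patch read 7 mm off because the gripper hid part of it; its visible edge had not moved.
  - The amber cap read about 7 mm off from the side at my assumed height. The patch included the cap's side, and comparing cap tops in both views put the bottle on centre.

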